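Clamp a soap bar in the jig with the T-key

TASK

Clamp the soap bar in the bench jig: take the T-handle key out of its wooden stand, put it into the socket screw at the bottom of the deep well, and turn the screw clockwise (seen from above) as far as it goes, so the sprung pad grips the bar against the fixed jaw. Then take the key out and stand it fully back in its stand, and leave the timer, the two wooden hand stamps and the spare soap bar where they are.

Things in the scene. Friction and masses are not known exactly. Their poses are not given: they have to be found in the camera images.
- key: Loose T-handle key, about 0.22 kg, 104 mm tall, standing upright in the stand. Origin at the centre of its lower tip, z up the shank. Steel shank: 13 mm square (sides along its x and y) from 5 to 37 mm above the tip, tapering to 7 mm square over the last 5 mm; a round collar 26 mm across at 36 to 41 mm; a 12 mm round rod from there up to the wooden cross handle.
- key_handle (a point): Centre of the key's wooden cross handle, 94 mm above the tip; axes as the key's. The handle is 74 mm long along x, 14 mm thick along y and 20 mm tall (84 to 104 mm above the tip).
- stand: Fixed light wood block 70 x 70 x 47 mm; origin at the centre of its underside. In its top centre is a square hole 16.5 mm wide, 42 mm deep, sides along the block's x and y. The key rests in it with its collar on the block's top, its tip 11 mm above the bench. It starts with its axes parallel to the block's; when put back, any of the four square positions will do.
- jig: Fixed clamping jig: aluminium base plate 106 mm (its x) by 192 mm (its y, from -92 to +100) by 12 mm thick; origin on the underside. The grey housing, 64 x 64 mm and reaching 76 mm above the bench, is centred at y = +66 mm; a round well 31 mm across goes down its middle to the screw. The bar is clamped along the jig's y.
- screw_socket (a point): Centre of the mouth of the square socket in the upright clamp screw, 40 mm above the bench, 36 mm below the well's top. Socket 15.2 mm wide, sides along this point's x and y, which turn with the screw (x = the jig's x turned clockwise by the joint value). The seated key's tip rests on its floor, 18 mm below this point; the key has about 0.19 rad of play each way.
- screw (a joint): Clamp screw angle, rad, growing clockwise seen from above. Starts at 0 to 0.3; stop at 1.4 (tight). The pad presses the bar from about 1.1 on. Turning takes 0.2 Nm of friction, up to 0.35 Nm when pressing; friction holds the screw where it is left. 1 rad moves the jaw 17 mm towards the fixed jaw.
- pad: Black rubber-faced pad 78 mm wide, 10 mm thick, 22 mm tall, carried on springs on the steel moving jaw (3 to 7 N); it moves along the jig's -y as the screw turns. Origin coincides with the jig's origin at screw angle 0; its pressing face is then at y = +4 mm of the jig.
- fixed_jaw: Steel fixed jaw 90 x 14 x 26 mm on the jig; its origin is the jig's origin, its pressing face lies at y = -70 mm of the jig, 12 to 38 mm above the bench.
- bar: Loose cream soap bar 55 x 80 x 29 mm, 0.11 kg, lying on the jig's base plate between the jaws with a few mm of room; its x (55 mm) lies along the jig's y. Origin at the centre of its underside.
- timer: Bystander: loose white wind-up timer 62 mm across, 37 mm tall, origin under its centre.
- stamp: Bystander: loose wooden hand stamp 35 mm across, 64 mm tall, origin under its centre.
- stamp2: Bystander: second loose wooden hand stamp, as the first, beside it; origin under its centre.
- spare_bar: Bystander: loose green soap bar 53 x 77 x 25 mm, origin at the centre of its underside.
Things that resemble listed ones, but are neither listed nor needed, are in the scene too. Leave any yellow look-alike of the bar alone.

How it is judged:
On the way, in this order (a step that is already met when the one before it is completed fails the run):
1. the key is seated in the screw's socket, before the screw has been turned past 0.6 rad (z of key in the frame of screw_socket below -0.01 m and horizontal distance between key and screw_socket below 0.006 m and angle between key's own z axis and vertical below 0.15 rad and value of joint screw below 0.6 rad), for 0.1 s.
2. the screw is turned home (over 1.25 rad) with the key in its socket (z of key in the frame of screw_socket below -0.01 m and horizontal distance between key and screw_socket below 0.006 m and angle between key's own z axis and vertical below 0.15 rad and value of joint screw above 1.25 rad), for 0.2 s.
At the end, for the whole second after the job is handed in: The screw stands past 1.25 rad (its stop is at 1.4), the bar lies flat and is pressed by both the pad and the fixed jaw with over 1.5 N, and the key is at rest, upright (within 0.1 rad) in its stand, within 6 mm of the hole's centre and its tip less than 16 mm above the bench (seated: 11 mm) (value of joint screw above 1.25 rad and contact force between each of pad, fixed_jaw and bar above 1.5 N and angle between each of bar, key's own z axis and vertical below 0.1 rad and horizontal distance between key and stand below 0.006 m and height (world z) of key below 0.016 m and linear speed of key below 0.02 m/s); the robot touches nothing.
It fails at once if the timer is moved more than 30 mm (distance of timer from where it was at the start of the episode above 0.03 m).
It fails at once if the hand stamp is moved more than 30 mm (distance of stamp from where it was at the start of the episode above 0.03 m).
It fails at once if the second hand stamp is moved more than 30 mm (distance of stamp2 from where it was at the start of the episode above 0.03 m).
It fails at once if the spare soap bar is moved more than 30 mm (distance of spare_bar from where it was at the start of the episode above 0.03 m).
It also fails if it takes over 56 s, if anything falls off the work surface, if the arm or the gripper's body presses on something with over 40 N, if the wrist force passes 120 N, or if a joint passes its speed limit or range.

ROBOT

A 7-joint arm with a two-finger parallel gripper is mounted at the origin on a cart in front of the work surface, level with it; the furniture and walls round the work are solid. World frame = base frame: x ahead of the robot, y to its left, z up, the work surface at z = 0. Lengths are in m, angles in rad, forces in N, time in s.
With the tool pointing down it reaches from about 0.4 to 0.875 m from the base axis. Payload 19.3 kg.
Tool frame: the origin (TCP) lies at the very end of the fingers, on their centre line; the grasp point (between the pads) lies 19 mm behind it; z points along the fingers, y is the line along which they close (so a half turn about z gives the same grasp; the last joint's range is limited). The gripper opens to 85 mm and grips with 20 to 120 N. Pads are 22 mm wide; open, the fingers measure 114 mm over their backs; the gripper's body (76 mm by 85 mm) begins 54 mm behind the grasp point. The pads swing forward as they close: fully open they stand 13 mm farther back than shut.
Start: joints at [1.123, 0.521, -0.036, 1.599, 0.021, 1.021, -0.113], TCP at [0.231, -0.581, 0.231] pointing down, gripper open.
Joint ranges: [-2.91, 2.91], [-0.3, 2.13], [-1.5, 1.42], [0.17, 2.43], [-1.26, 4.41], [0.16, 1.93], [-2.52, 2.52]. Speed limits (rad/s): [1.89, 1.89, 2.39, 2.39, 3.01, 3.01, 3.01].

INTERFACE

Orientations are given as [roll, pitch, yaw] about the fixed x, y, z axes, in that order (R = Rz(yaw) Ry(pitch) Rx(roll)).
In Python, from workcell import bot gives the robot as it stands.
- The arm moves only by the shell command python3 -m crank 'ROWS' [FORCE]. ROWS is a JSON object of lists of equal length, an entry for each row: "travel": the shift along the world's x, y, z in cm, a list of three; "turn": the turn, a rotation vector about the world's x, y, z in degrees, a list of three; "gripper": the closure, from 0 (fully open) to 1 (shut). A call has exactly 5 rows; each row is the pose to reach, as a shift and turn from the pose commanded when the call began; what a row does not reach only later rows make up. A row lasts 1/10 s, in which the tool goes at most 50 mm and 8.59 degrees, less where a joint would pass 70% of its speed; a pose out of reach is approached as far as the arm can. A call with a gripper value outside its range is refused whole. The fingers move at their own pace and stop on an object; FORCE is the grip in N (left out, the last holds). Time passes only in rows, so rows that repeat a pose let the fingers close, or fill a call up. It gives the time, the measured TCP pose, the force, the opening and the grip force at its end, in the units of the state.
- bot.observe(): the state, without advancing time (a new reading comes with each control period).
- bot.grab_frame(name): name is "scene" or "top" or "wrist"; returns a dict with "pixels" (480x640x3 uint8, red, green, blue), "fx", "fy", "cx", "cy" (pixels), "extrinsics" (4x4, takes a point from world to camera coordinates). Camera axes: x right, y down, z forward; pixel columns grow to the right and rows downward; lengths in m; the calibration is good to about 2 mm. A picture is of the moment at which its call begins. There is no depth.
- bot.job_done(): hands the job in; it is judged then, once.
The state is a dict: "clock": time; "qpos": joint angles; "qd": joint speeds; "joint_efforts": joint torques, N m; "position": TCP position; "tool_rot": TCP orientation; "force": force on the tool from outside, world axes, zero at the start; "moment": the same for the moment, N m; "grip_width": finger opening in m; "finger_force": force on a finger pad.
Only numpy, scipy, OpenCV 4.12 (cv2) and the standard library are available. Lean on these libraries where they do the work, as an engineer would, in place of code of your own. Each camera call takes 0.05 s, during which the arm holds its last target. There are 200 camera calls.

## Working session

There is one attempt and no reset: what is moved stays moved. The work goes in short steps, Python scripts to look and compute and a shell command to move; the robot and the scene stay as the last step left them, time stands still between calls to the robot, and variables do not carry over. Pictures are saved under pics/ and viewed, at most 10 in all, crops included, and the job is handed in when it is done.

```bash
mkdir -p pics; ls
cat > h.py <<'E'
import numpy as np, cv2
from workcell import bot
def grab(n,save=None):
    f=bot.grab_frame(n)
    im=cv2.cvtColor(np.asarray(f["pixels"]),cv2.COLOR_RGB2BGR)
    if save: cv2.imwrite("pics/"+save+".png",im)
    np.savez("pics/"+(save or n)+".npz",im=im,E=f["extrinsics"],k=[f["fx"],f["fy"],f["cx"],f["cy"]])
    return load(save or n)
def load(n):
    d=np.load("pics/"+n+".npz"); return d["im"],d["E"],d["k"]
def ray(c,u,v):
    im,E,k=c; R,t=E[:3,:3],E[:3,3]
    return -R.T@t, R.T@np.array([(u-k[2])/k[0],(v-k[3])/k[1],1.])
def onz(c,u,v,z):
    o,d=ray(c,u,v); return o+d*(z-o[2])/d[2]
def proj(c,p):
    im,E,k=c; q=E[:3,:3]@np.asarray(p)+E[:3,3]; return np.array([k[0]*q[0]/q[2]+k[2],k[1]*q[1]/q[2]+k[3]])
def tri(a,ua,b,ub):
    A=[];y=[]
    for c,u in((a,ua),(b,ub)):
        o,d=ray(c,*u); d/=np.linalg.norm(d); P=np.eye(3)-np.outer(d,d); A.append(P);y.append(P@o)
    return np.linalg.lstsq(np.vstack(A),np.hstack(y),rcond=None)[0]
E
python3 - <<'E'
from h import *
s=bot.observe(); print({k:np.round(v,3) for k,v in s.items()})
for n in("scene","top","wrist"):
    c=grab(n,n+"0"); o,_=ray(c,0,0); print(n,o.round(3),c[2])
E
```

```text
pics
{'clock': np.float64(0.0), 'qpos': array([ 1.123,  0.522, -0.036,  1.6  ,  0.021,  1.021, -0.113]), 'qd': array([ 0.   , -0.   , -0.001,  0.001, -0.   , -0.002, -0.002]), 'joint_efforts': array([ 1.0000e-03, -9.2711e+01,  1.9800e+00, -3.6994e+01,  1.8000e-02,
        8.0000e-03,  0.0000e+00]), 'position': array([ 0.23 , -0.581,  0.231]), 'tool_rot': array([-3.14 ,  0.   ,  0.378]), 'force': array([0.49 , 0.276, 0.759]), 'moment': array([ 0.043,  0.008, -0.031]), 'finger_force': np.float64(0.0), 'grip_width': np.float64(0.086)}
scene [ 0.64  -0.587  1.146] [523.31128439 523.31128439 313.38713304 233.89175188]
top [ 0.427 -0.01   1.154] [485.01997266 485.01997266 326.52850373 239.70330252]
wrist [ 0.293 -0.556  0.373] [428.55334379 428.55334379 322.19221592 240.78925214]
```

View pics/scene0.png

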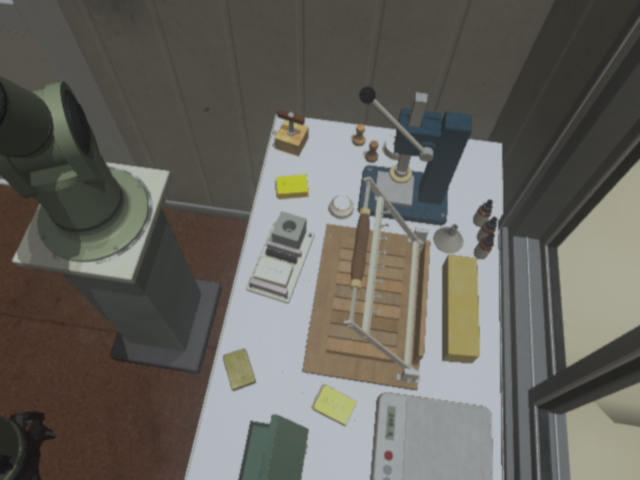

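View pics/top0.png

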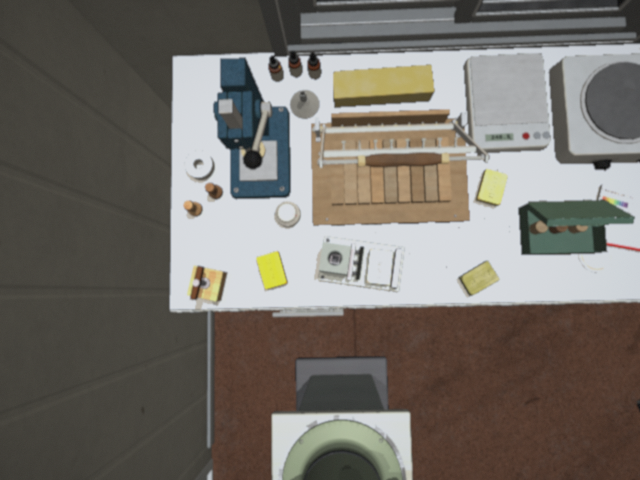

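The top picture shows the stand with the key at about (207,284), the jig at (360,265) with its housing at (335,259) and the cream bar at (380,266). The timer is at (287,214) and the stamps at (192,208) and (213,190). In the scene picture the stand is at (291,135), the jig at (281,262) and the housing at (290,228).

Look-alikes:
- **Key:** the only T-handle in a block is at top (207,284). The press lever at (255,155) and the dropper bottles are not it.
- **Bar:** cream in the jig at (380,266). The yellow pieces at (271,270), (491,187) and (479,278), and the long yellow block at (383,85), are to be left alone.

I choose the orange block at (207,284) and check it in a close crop.

Run:
```python
from h import *
t=load("top0");s=load("scene0")
cr=lambda c,x,y,w,h:cv2.resize(c[0][y:y+h,x:x+w],(400,300),interpolation=cv2.INTER_CUBIC)
cv2.imwrite("pics/c1.png",np.vstack([np.hstack([cr(t,180,258,56,42),cr(t,310,230,100,75)]),np.hstack([cr(s,264,105,60,45),cr(s,240,210,100,75)])]))
for n,u,v,z in(("stand",207,284,.05),("housing",335,259,.076),("bar",380,266,.04)):print(n,onz(t,u,v,z).round(3))
for n,u,v,z in(("stand",291,135,.05),("housing",290,228,.076),("bar",275,272,.04)):print(n,onz(s,u,v,z).round(3))
```

```text
stand [0.451 0.297 0.05 ]
housing [0.499 0.003 0.076]
bar [ 0.483 -0.099  0.04 ]
stand [0.457 0.291 0.05 ]
housing [ 0.508 -0.003  0.076]
bar [ 0.49  -0.103  0.04 ]
```

View pics/c1.png

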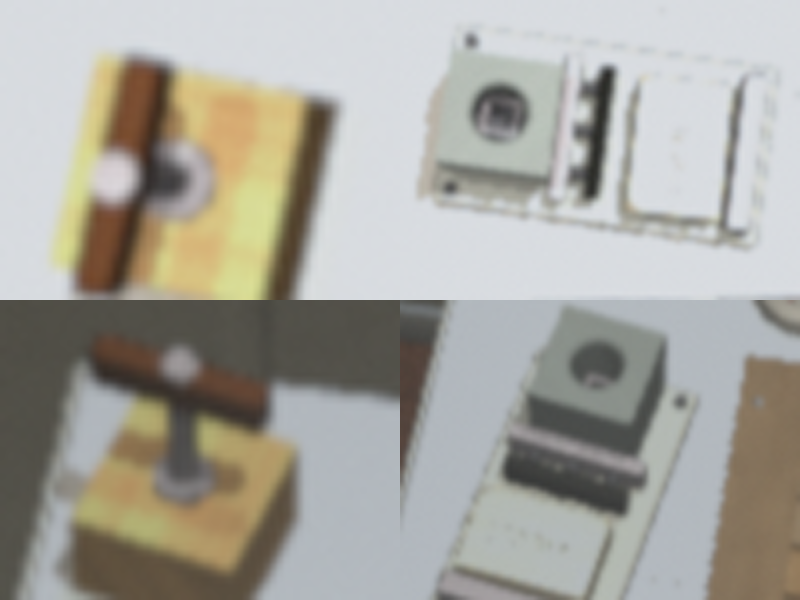

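The crop confirms the T-handle key with its brown handle in the orange block, centre near top (196,283) and scene (291,114). The jig housing's well centre is near top (335,259). I'm moving towards the jig and turning the tool on the way, so the wrist camera can measure.

```bash
python3 - <<'E'
from h import *
t=load("top0");s=load("scene0")
print("handle",tri(t,(196.4,282.9),s,(291,114.3)).round(3))
a=onz(t,180+150/7.14,258+60/7.14,.1);b=onz(t,180+100/7.14,258+290/7.14,.1);print(np.degrees(np.arctan2(*(a-b)[[1,0]])), np.linalg.norm(a-b))
print("well",tri(t,(310+500/4,230+110/4),s,(240+200/4,210+65/4)).round(3))
a=onz(t,310+460/4,230+25/4,.012);b=onz(t,310+775/4,230+70/4,.012);print(np.degrees(np.arctan2(*(a-b)[[1,0]])), np.linalg.norm(a-b))
E
python3 -m crank '{"travel":[[3,3,4],[7,7,7],[10,11,10],[13,15,13],[15,19,14]],"turn":[[0,0,8],[0,0,16],[0,0,24],[0,0,32],[0,0,40]],"gripper":[0,0,0,0,0]}'
python3 -m crank '{"travel":[[2,4,0],[4,8,0],[6,12,0],[8,16,0],[10,20,0]],"turn":[[0,0,8],[0,0,16],[0,0,24],[0,0,32],[0,0,40]],"gripper":[0,0,0,0,0]}'
```

```text
handle [0.455 0.302 0.117]
-12.161366076884574 0.07135358502642698
well [ 0.51  -0.158  0.351]
80.23326245278737 0.18447610753207336
clock: 0.65
position: [0.3655, -0.4162, 0.3609]
tool_rot: [3.141, 0.001, 1.081]
force: [1.3, -0.0, -0.6]
grip_width: 0.0853
finger_force: 0.0
clock: 1.15
position: [0.4649, -0.2156, 0.3595]
tool_rot: [-3.142, 0.0, 1.78]
force: [1.1, -0.9, 0.2]
grip_width: 0.0853
finger_force: 0.0
```

```bash
python3 -m crank '{"travel":[[2,4,0],[4,8,0],[6,12,0],[8,16,0],[10,20,0]],"turn":[[0,0,8],[0,0,16],[0,0,24],[0,0,32],[0,0,40]],"gripper":[0,0,0,0,0]}'
python3 -m crank '{"travel":[[0,0,-1],[0,0,-3],[0,0,-5],[0,0,-5],[0,0,-5]],"turn":[[0,0,8],[0,0,16],[0,0,24],[0,0,26],[0,0,26]],"gripper":[0,0,0,0,0]}'
python3 - <<'E'
from h import *
t=load("top0");s=load("scene0")
print("well",tri(t,(335,257.5),s,(290,226.2)).round(3))
w=grab("wrist","w1"); print(ray(w,0,0)[0].round(3),bot.observe()["qpos"].round(2)); print(proj(w,[.503,0,.076]))
E
```

```text
clock: 1.65
position: [0.565, -0.0157, 0.3594]
tool_rot: [-3.141, 0.0, 2.477]
force: [0.8, -0.3, 0.7]
grip_width: 0.0853
finger_force: 0.0
clock: 2.15
position: [0.5643, -0.0174, 0.3088]
tool_rot: [3.142, -0.001, 2.926]
force: [0.2, 0.0, 0.7]
grip_width: 0.0857
finger_force: 0.0
well [0.505 0.003 0.072]
[ 0.497 -0.003  0.452] [ 0.48  0.44 -0.77  1.64  0.32  1.2   0.99]
[326.89121505 128.32944359]
```

View pics/w1.png

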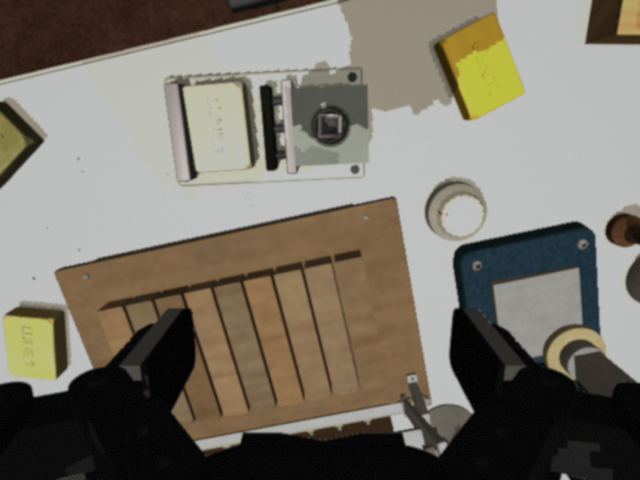

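Wrist view: the well with the square socket is at (330,125), the housing spans (292..368, 83..165), and the cream bar is at (220,125). The stand is at the top right corner. I'll take a closer second view of the well for triangulation.

```bash
python3 -m crank '{"travel":[[0,1,-3],[0,2,-6],[0,3,-9],[0,3,-10],[0,3,-10]],"turn":[[0,0,0],[0,0,0],[0,0,0],[0,0,0],[0,0,0]],"gripper":[0,0,0,0,0]}'
python3 - <<'E'
from h import *
w=grab("wrist","w2"); p=proj(w,[.505,.002,.076]); print(p)
a=load("w1")[0]
u,v=p.astype(int); cv2.imwrite("pics/c2.png",np.hstack([cv2.resize(a[80:170,286:376],(400,400),interpolation=2),cv2.resize(w[0][max(v-75,0):max(v-75,0)+150,u-75:u+75],(400,400),interpolation=2)])); print(u-75,max(v-75,0))
E
```

```text
clock: 2.7
position: [0.5643, 0.0125, 0.209]
tool_rot: [-3.141, -0.001, 2.925]
force: [-0.2, 0.1, 0.9]
grip_width: 0.0855
finger_force: 0.0
[285.85651682 143.59302523]
210 68
```

View pics/c2.png

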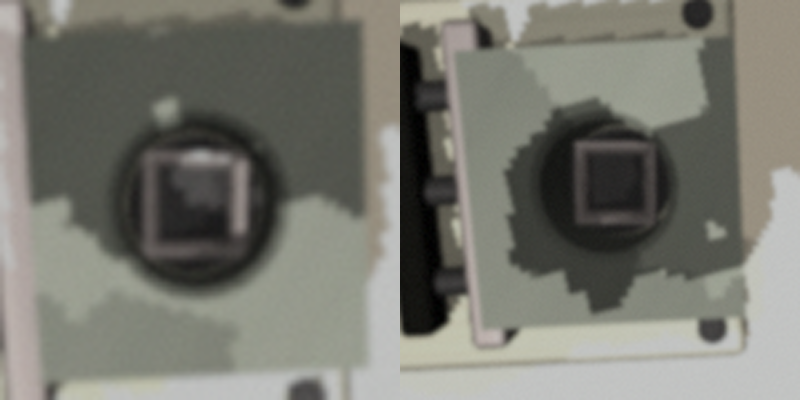

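The crops show the pink square socket rim centred at about (329.9,125.7) in w1 and (291.0,136.6) in w2, inside the round well. I'll compute its position and angle, then move on to the stand.

```bash
python3 - <<'E'
from h import *
a=load("w1");b=load("w2")
B=lambda x,y:((x-400)/2.6667+210,y/2.6667+68)
A=lambda x,y:(x/4.4444+286,y/4.4444+80)
s1,s2=A(195,203),B(616,183)
print("socket",tri(a,s1,b,s2).round(4),onz(a,*s1,.04).round(4),onz(b,*s2,.04).round(4))
s1,s2=A(196,202),B(606,184)
print("well",tri(a,s1,b,s2).round(4),onz(a,*s1,.076).round(4),onz(b,*s2,.076).round(4))
def ang(c,p,q,z):
    d=(onz(c,*q,z)-onz(c,*p,z))[:2]; return (np.degrees(np.arctan2(d[1],d[0]))).round(1),np.linalg.norm(d).round(4)
print("rim",[ang(b,B(*p),B(*q),.04) for p,q in(((577,143),(655,142)),((578,225),(655,225)),((577,143),(578,225)),((655,142),(655,225)))])
print("rimA",[ang(a,A(*p),A(*q),.04) for p,q in(((145,153),(245,150)),((148,257),(245,252)),((145,153),(148,257)))])
print("house",[ang(b,B(*p),B(*q),.076) for p,q in(((457,50),(735,38)),((480,327),(745,312)),((738,38),(745,312)))],[ang(a,A(*p),A(*q),.076) for p,q in(((40,377),(365,367)),((360,20),(365,367)))])
E
python3 -m crank '{"travel":[[-1,5,2],[-2,10,2],[-3,15,2],[-4,20,2],[-4,24,2]],"turn":[[0,0,0],[0,0,0],[0,0,0],[0,0,0],[0,0,0]],"gripper":[0,0,0,0,0]}'
python3 -m crank '{"travel":[[0,2,2],[0,3,3],[0,3,4],[0,3,4],[0,3,4]],"turn":[[0,0,0],[0,0,0],[0,0,0],[0,0,0],[0,0,0]],"gripper":[0,0,0,0,0]}'
python3 - <<'E'
from h import *
w=grab("wrist","s1"); p=proj(w,[.455,.30,.1]);print(p)
E
python3 -m crank '{"travel":[[0,3,-2],[0,4,-4],[0,5,-5],[0,5,-5],[0,5,-5]],"turn":[[0,0,0],[0,0,0],[0,0,0],[0,0,0],[0,0,0]],"gripper":[0,0,0,0,0]}'
python3 - <<'E'
from h import *
a=load("s1")
w=grab("wrist","s2");p=proj(w,[.455,.30,.1]);print(p)
out=[]
for c in(a,w):
    u,v=np.maximum(proj(c,[.455,.3,.08]).astype(int)-[100,100],0); print(u,v); out.append(cv2.resize(c[0][v:v+200,u:u+200],(400,400),interpolation=2))
cv2.imwrite("pics/c3.png",np.hstack(out))
E
```

```text
socket [0.502  0.0035 0.041 ] [0.5018 0.0035 0.04  ] [0.5021 0.0034 0.04  ]
well [0.5014 0.0033 0.0695] [0.5013 0.0031 0.076 ] [0.5013 0.0038 0.076 ]
rim [(np.float64(78.3), np.float64(0.0205)), (np.float64(77.6), np.float64(0.0206)), (np.float64(-13.3), np.float64(0.0212)), (np.float64(-13.0), np.float64(0.0214))]
rimA [(np.float64(79.3), np.float64(0.0207)), (np.float64(80.6), np.float64(0.0204)), (np.float64(-10.7), np.float64(0.021))]
house [(np.float64(80.0), np.float64(0.0633)), (np.float64(80.9), np.float64(0.0643)), (np.float64(-10.3), np.float64(0.0624))] [(np.float64(79.4), np.float64(0.0634)), (np.float64(-9.8), np.float64(0.0638))]
clock: 3.25
position: [0.5245, 0.2545, 0.2318]
tool_rot: [3.141, 0.002, 2.925]
force: [1.8, 0.5, 1.2]
grip_width: 0.085
finger_force: 0.0
clock: 3.75
position: [0.5252, 0.2808, 0.2695]
tool_rot: [-3.141, 0.001, 2.923]
force: [-0.1, 0.1, -0.1]
grip_width: 0.0857
finger_force: 0.0
[327.53752846 115.68313421]
clock: 4.3
position: [0.5248, 0.3322, 0.2198]
tool_rot: [-3.141, 0.0, 2.925]
force: [0.0, -0.2, 0.5]
grip_width: 0.0852
finger_force: 0.0
[244.38365805 134.67999691]
227 16
149 33
```

View pics/c3.png

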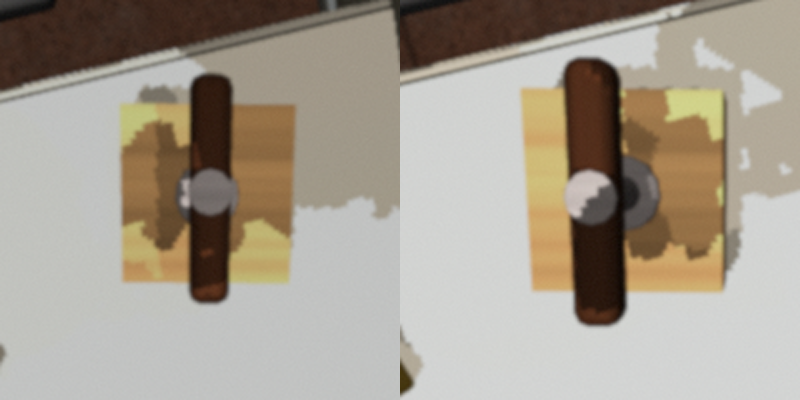

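The crop shows the dark brown handle with its grey knob at s1 (331.5,112.5) and s2 (244.5,131). The square stand under it is parallel to it.

Run:
```python
from h import *
a=load("s1");b=load("s2")
A=lambda x,y:(x/2+227,y/2+16);B=lambda x,y:((x-400)/2+149,y/2+33)
print("knob",tri(a,A(209,193),b,B(591,197)).round(4))
print("end1",tri(a,A(211,75),b,B(592,60)).round(4),"end2",tri(a,A(209,300),b,B(600,324)).round(4))
ca=[(121,105),(295,105),(289,282),(124,282)];cb=[(521,90),(724,90),(724,292),(534,290)]
P=np.array([tri(a,A(*p),b,B(*q)) for p,q in zip(ca,cb)]);print(P.round(4),P.mean(0))
for c,cc,F in((a,ca,A),(b,cb,B)):
    Q=np.array([onz(c,*F(*p),.047) for p in cc]);print(Q.mean(0).round(4),[np.degrees(np.arctan2(*(Q[j]-Q[i])[[1,0]])).round(1) for i,j in((0,1),(1,2),(3,2),(0,3))])
for c,p,q in((a,A(211,75),A(209,300)),(b,B(592,60),B(600,324))):
    d=onz(c,*p,.105)-onz(c,*q,.105);print("handle",np.degrees(np.arctan2(d[1],d[0])),np.linalg.norm(d),onz(c,*(np.array(p)+q)/2,.113).round(4))
```

```text
knob [0.4536 0.3028 0.113 ]
end1 [0.4174 0.3115 0.1055] end2 [0.4889 0.2954 0.1105]
[[0.4128 0.2774 0.049 ]
 [0.4271 0.3454 0.0425]
 [0.4955 0.3299 0.0446]
 [0.48   0.2621 0.0469]] [0.45382578 0.30369618 0.04576289]
[0.4537 0.3035 0.047 ] [np.float64(77.5), np.float64(-12.7), np.float64(77.5), np.float64(-12.7)]
[0.4539 0.3036 0.047 ] [np.float64(77.6), np.float64(-12.8), np.float64(77.0), np.float64(-12.4)]
handle 167.34086644522324 0.07384842784790967 [0.452  0.3035 0.113 ]
handle 166.73063117866772 0.0743938962720036 [0.4524 0.3046 0.113 ]
```

```bash
python3 -m crank '{"travel":[[-3,-1,-2],[-5,-2,-4],[-7.1,-2.9,-6],[-7.1,-2.9,-7],[-7.1,-2.9,-7]],"turn":[[0,0,0],[0,0,0],[0,0,-0.3],[0,0,-0.3],[0,0,-0.3]],"gripper":[0,0,0,0,0]}'
python3 -m crank '{"travel":[[0,0,-2],[0,0,-4],[0,0,-6],[0,0,-6.4],[0,0,-6.4]],"turn":[[0,0,0],[0,0,0],[0,0,0],[0,0,0],[0,0,0]],"gripper":[0,0,0,0,0]}'
python3 -m crank '{"travel":[[0,0,0],[0,0,0],[0,0,0],[0,0,0],[0,0,0]],"turn":[[0,0,0],[0,0,0],[0,0,0],[0,0,0],[0,0,0]],"gripper":[0.5,0.8,1,1,1]}' 80
```

```text
clock: 4.85
position: [0.454, 0.303, 0.1494]
tool_rot: [-3.141, 0.0, 2.92]
force: [0.6, 0.0, 0.2]
grip_width: 0.0855
finger_force: 0.0
clock: 5.35
position: [0.4542, 0.304, 0.0859]
tool_rot: [3.141, 0.0, 2.92]
force: [-0.4, 0.4, 0.7]
grip_width: 0.0853
finger_force: 0.0
clock: 5.85
position: [0.4536, 0.3037, 0.0857]
tool_rot: [-3.142, 0.0, 2.921]
force: [-2.5, -8.2, 26.8]
grip_width: 0.0127
finger_force: 73.7
```

```bash
python3 -m crank '{"travel":[[0,0,2],[0,0,4.5],[0,0,7],[0,0,9.5],[0,0,11.5]],"turn":[[0,0,0],[0,0,0],[0,0,0],[0,0,0],[0,0,0]],"gripper":[1,1,1,1,1]}'
python3 -m crank '{"travel":[[0.5,-3,0],[1.2,-7,0],[2,-12,0],[2.8,-17,0],[3.4,-21,0]],"turn":[[0,0,0],[0,0,0],[0,0,0],[0,0,0],[0,0,0]],"gripper":[1,1,1,1,1]}'
python3 -m crank '{"travel":[[0.7,-4,0],[1.1,-7,0],[1.4,-9,0],[1.4,-9,0],[1.4,-9,0]],"turn":[[0,0,0],[0,0,0.5],[0,0,1],[0,0,1],[0,0,1]],"gripper":[1,1,1,1,1]}'
python3 - <<'E'
from h import *
t=grab("top","t1");s=grab("scene","sc1");w=grab("wrist","w3")
out=[]
for c in(t,s):
    u,v=proj(c,[.502,.0035,.12]).astype(int)-[50,50]; print(u,v); out.append(cv2.resize(c[0][v:v+100,u:u+100],(400,400),interpolation=2))
cv2.imwrite("pics/c4.png",np.hstack([cv2.resize(w[0],(400,400)),out[1]]))
E
```

```text
clock: 6.35
position: [0.4535, 0.3037, 0.2017]
tool_rot: [3.141, 0.0, 2.921]
force: [0.3, -0.1, -2.0]
grip_width: 0.0129
finger_force: 78.7
clock: 6.85
position: [0.4874, 0.0909, 0.2003]
tool_rot: [-3.141, -0.0, 2.92]
force: [1.6, 0.2, -3.0]
grip_width: 0.0129
finger_force: 78.8
clock: 7.35
position: [0.5014, 0.0037, 0.2004]
tool_rot: [3.141, -0.0, 2.937]
force: [1.1, 0.6, -2.2]
grip_width: 0.0127
finger_force: 78.8
284 206
237 165
```

View pics/c4.png

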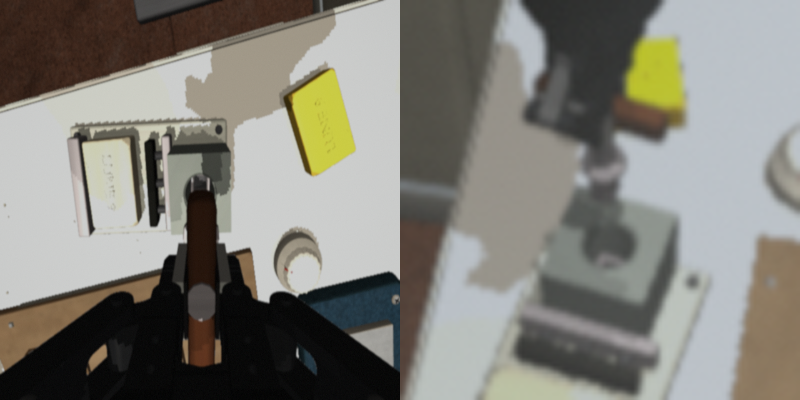

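The wrist view shows the key held upright above the housing, with the tip in front of the well. The scene crop shows the shank directly over the well mouth. Next I check the alignment, then lower to just above the socket.

```bash
python3 - <<'E'
from h import *
w=load("w3");s=load("sc1")
p=np.array([.5014,.0037,.2004-.0747])
print("wrist tip exp",proj(w,p),"collar",proj(w,p+[0,0,.0385]),"knob",proj(w,p+[0,0,.104]))
print("scene tip exp",(proj(s,p)-[237,165])*4+[400,0],"collar",(proj(s,p+[0,0,.0385])-[237,165])*4+[400,0])
g=w[0][195:235,300:345].max(2); print(g[8:40:4,4:44:2])
E
python3 -m crank '{"travel":[[0,0,-2],[0,0,-4],[0,0,-6],[0,0,-8],[0,0,-8.2]],"turn":[[0,0,0],[0,0,0],[0,0,0],[0,0,0],[0,0,0]],"gripper":[1,1,1,1,1]}'
```

```text
wrist tip exp [320.47495951 256.3052193 ] collar [320.16125077 282.47402685] knob [319.2091307 361.8975311]
scene tip exp [600.74069701 197.8590334 ] collar [598.61834334 162.11676487]
[[153 150 151 150 148 149 149 148 150 127  71  67  65  67  66  65  65  65
   66  67]
 [152 150 151 149 144 136 131 123 123 123  79  57  63  65  67  68  67  66
   65  65]
 [140 115 101  83  63  62  85  94  98  98  98  83  65  55  51  55  62  64
   66  64]
 [ 73 141 144  76  43  43  46  61  82  78  82  85  75  87 148 160  63  48
   60  67]
 [ 39 100 108  55  42  43  42  42  39  39  36  30  33  78 151 168  60  43
   95  97]
 [ 40  92  91  51  42  39  34  34  31  32  32  32  30  74 155 162  47  29
   39  90]
 [ 42 102  93  52  37  36  37  36  39  35  35  34  33  63 137 149  46  28
   29  50]
 [ 30  39  24  18  20  19  16  17  19  21  21  20  19  20  17  20  22  22
   25  39]]
clock: 8.0
position: [0.5004, 0.0046, 0.1168]
tool_rot: [-3.141, -0.003, 2.94]
force: [-0.5, -0.2, -2.5]
grip_width: 0.013
finger_force: 78.6
```

```bash
python3 -m crank '{"travel":[[0,0,-0.3],[0,0,-0.6],[0,0,-0.9],[0,0,-1.2],[0,0,-1.2]],"turn":[[0,0,0],[0,0,0],[0,0,0],[0,0,0],[0,0,0]],"gripper":[1,1,1,1,1]}'
```

```text
clock: 8.5
position: [0.5015, 0.0037, 0.1064]
tool_rot: [-3.142, 0.0, 2.938]
force: [0.4, -0.4, -2.3]
grip_width: 0.0128
finger_force: 78.6
```

```bash
python3 -m crank '{"travel":[[0,0,-0.3],[0,0,-0.6],[0,0,-0.9],[0,0,-0.9],[0,0,-0.9]],"turn":[[0,0,0],[0,0,0],[0,0,0],[0,0,0],[0,0,0]],"gripper":[1,1,1,1,1]}'
```

```text
clock: 9.0
position: [0.5015, 0.0038, 0.0974]
tool_rot: [-3.142, -0.0, 2.938]
force: [-0.2, 0.5, -2.6]
grip_width: 0.0127
finger_force: 78.9
```

```bash
python3 -m crank '{"travel":[[0,0,0],[0,0,0],[0,0,0],[0,0,0],[0,0,0]],"turn":[[0,0,-5],[0,0,-11],[0,0,-17],[0,0,-23],[0,0,-28]],"gripper":[1,1,1,1,1]}'
python3 -c "
from h import *;print(bot.observe()['moment'])"
python3 -m crank '{"travel":[[0,0,0],[0,0,0],[0,0,0],[0,0,0],[0,0,0]],"turn":[[0,0,-6],[0,0,-12],[0,0,-18],[0,0,-24],[0,0,-30]],"gripper":[1,1,1,1,1]}'
python3 -c "
from h import *;print(bot.observe()['moment'],bot.observe()['qpos'].round(2))"
```

```text
clock: 9.5
position: [0.5019, 0.0038, 0.0976]
tool_rot: [3.141, 0.001, 2.446]
force: [1.7, -0.1, -5.4]
grip_width: 0.0127
finger_force: 78.4
[-0.07412799 -0.56891389  0.26086849]
clock: 10.0
position: [0.5022, 0.0039, 0.0976]
tool_rot: [3.14, 0.0, 1.922]
force: [3.9, -0.4, -7.6]
grip_width: 0.0129
finger_force: 78.2
[-0.1283361  -0.95934608  0.28470514] [ 0.17  0.55 -0.4   2.02  0.35  0.64 -0.1 ]
```

```bash
python3 -m crank '{"travel":[[0,0,0],[0,0,0],[0,0,0],[0,0,0],[0,0,0]],"turn":[[0,0,-5],[0,0,-10],[0,0,-15],[0,0,-20],[0,0,-22]],"gripper":[1,1,1,1,1]}'
python3 -c "
from h import *;print(bot.observe()['moment'],bot.observe()['force'])"
python3 -m crank '{"travel":[[0,0,0],[0,0,0],[0,0,0],[0,0,0],[0,0,0]],"turn":[[0,0,-2],[0,0,-4],[0,0,-5],[0,0,-6],[0,0,-6]],"gripper":[1,1,1,1,1]}'
python3 -c "
from h import *;print(bot.observe()['moment'],bot.observe()['force'])"
```

```text
clock: 10.5
position: [0.5023, 0.0039, 0.0977]
tool_rot: [3.14, -0.0, 1.54]
force: [5.2, -1.2, -6.9]
grip_width: 0.0128
finger_force: 78.3
[-0.35735413 -1.42756617  0.2362855 ] [ 5.22961351 -1.17805036 -6.85691745]
clock: 11.0
position: [0.5023, 0.0038, 0.0977]
tool_rot: [3.14, -0.0, 1.438]
force: [5.3, -0.8, -5.7]
grip_width: 0.0128
finger_force: 78.3
[-0.35736523 -1.50433506  0.25429968] [ 5.27322618 -0.82440937 -5.6800456 ]
```

```bash
python3 -m crank '{"travel":[[0,0,0],[0,0,0],[0,0,0],[0,0,0],[0,0,0]],"turn":[[0,0,-2],[0,0,-4],[0,0,-5],[0,0,-5],[0,0,-5]],"gripper":[1,1,1,1,1]}'
python3 - <<'E'
from h import *
print(bot.observe()['moment'],bot.observe()['force'])
w=grab("wrist","w5");s=grab("scene","sc2")
u,v=(240,210); cv2.imwrite("pics/c5.png",np.hstack([cv2.resize(w[0],(400,400)),cv2.resize(s[0][210:310,240:340],(400,400),interpolation=2)]))
E
```

```text
clock: 11.5
position: [0.5023, 0.0038, 0.0977]
tool_rot: [3.14, -0.0, 1.351]
force: [5.2, -2.0, -5.9]
grip_width: 0.0125
finger_force: 78.3
[-0.37407162 -1.54892808  0.30664249] [ 5.15048447 -1.95882687 -5.88180426]
```

View pics/c5.png

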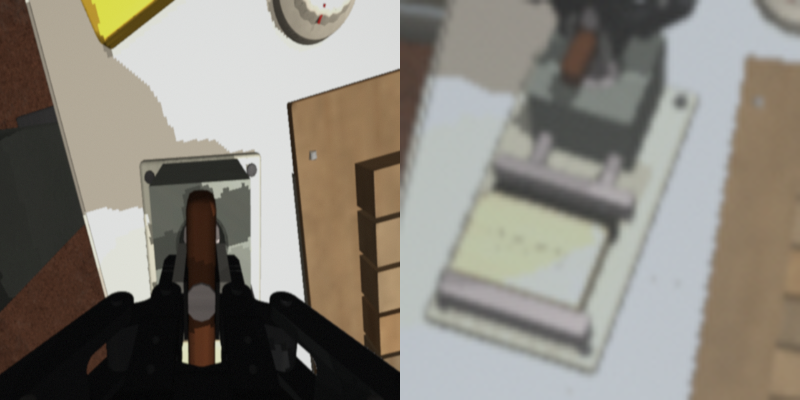

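The wrist view shows the handle still in line with the fingers, at (201,280) in the crop. The scene crop shows the pad closed up against the bar. I'll turn a little further to feel for the stop.

```bash
python3 -m crank '{"travel":[[0,0,0],[0,0,0],[0,0,0],[0,0,0],[0,0,0]],"turn":[[0,0,-2],[0,0,-4],[0,0,-5],[0,0,-5],[0,0,-5]],"gripper":[1,1,1,1,1]}'
python3 -c "
from h import *;print(bot.observe()['moment'],bot.observe()['qpos'].round(2))"
```

```text
clock: 12.1
position: [0.5024, 0.0037, 0.0977]
tool_rot: [3.14, -0.001, 1.264]
force: [5.4, -1.4, -5.9]
grip_width: 0.0127
finger_force: 78.4
[-0.49808824 -1.64005102  0.28424597] [ 0.04  0.53 -0.22  2.02  0.2   0.6  -0.62]
```

Run:
```python
from h import *
grab("wrist","w6")
for n,yaw in(("w3",2.937),("w5",1.351),("w6",1.264)):
    c=load(n);im=c[0]
    hsv=cv2.cvtColor(im,cv2.COLOR_BGR2HSV)
    m=cv2.inRange(hsv,(0,90,15),(14,255,190)); m[:, :285]=0; m[:,365:]=0; m[:210]=0
    n_,l,st,_=cv2.connectedComponentsWithStats(m)
    rows=[(v,np.flatnonzero(m[v])) for v in range(225,445,1)]
    rows=[(v,r[0],r[-1]) for v,r in rows if len(r)>8]
    z=bot.observe()["position"][2]+.028 if n!="w3" else .2004+.028
    R=np.array(rows); 
    top=[(onz(c,(a+b)/2,v,z)) for v,a,b in rows if v<300]; bot_=[onz(c,(a+b)/2,v,z) for v,a,b in rows if v>400]
    for v,a,b in rows[::25]:print(v,a,b,end='; ')
    d=np.mean(top,0)-np.mean(bot_,0) if top and bot_ else [0,0]
    print(n,np.degrees(np.arctan2(d[1],d[0]))-np.degrees(yaw))
```

```text
229 311 330; 254 300 345; 279 301 344; 304 299 345; 329 301 344; 388 301 343; 413 301 343; 438 305 339; w3 -0.28558552986868335
229 313 330; 254 299 345; 279 299 344; 304 299 345; 329 300 343; 389 301 344; 414 302 342; 439 310 335; w5 0.3191318962421832
230 311 332; 255 299 344; 280 299 344; 305 299 344; 330 301 344; 389 301 344; 414 302 342; 439 311 334; w6 0.2911819790907373
```

Run:
```python
from h import *
g=grab("scene","sc3"); 
yj=np.radians(-10);ex=np.array([np.cos(yj),np.sin(yj)]);ey=np.array([-np.sin(yj),np.cos(yj)])
org=np.array([.502,.0035])-.066*ey
ys=np.arange(-.09,.035,.0005)
def prof(c,xo,z=.038):
    P=[proj(c,[*(org+xo*ex+y*ey),z]) for y in ys]; P=np.float32(P)[:,None]
    return cv2.remap(cv2.cvtColor(c[0],cv2.COLOR_BGR2Lab)[:,:,0],P[:,:,0],P[:,:,1],cv2.INTER_CUBIC).ravel().astype(float)
for xo in(-.025,-.01,.01,.025,.037):
    a,b=prof(load("scene0"),xo),prof(g,xo)
    print(xo);print("before",a[::5].astype(int));print("after ",b[::5].astype(int))
```

```text
-0.025
before [ 97  90 116 149 166 166 163 154 131 124 153 181 189 190 190 190 190 188
 185 187 190 188 187 188 190 190 189 190 190 190 189 184 169 142  98  68
  61  64  68  70  76  84  88  88  97 124 151 156 140 115]
after  [100  94 121 157 173 171 162 149 151 176 192 195 196 197 196 196 197 197
 197 195 195 195 196 196 196 196 196 195 193 177 136  87  66  73  82  97
 123 148 156 157 164 172 174 175 169 156 129 100  86  82]
-0.01
before [104  91 115 148 167 168 165 155 131 118 143 176 188 189 190 189 190 190
 188 186 188 187 184 185 189 190 190 190 190 190 189 183 170 149 113  74
  63  65  69  71  82  92  94  90  98 127 153 157 144 119]
after  [108  95 120 156 174 176 173 164 156 176 193 197 196 196 197 198 197 195
 195 192 184 184 195 197 196 196 196 196 195 183 144  92  68  73  84  99
 126 151 157 158 162 167 173 170 161 137 105  85  81  83]
0.01
before [109  92 112 148 168 171 171 161 135 116 131 168 187 190 190 190 191 191
 191 190 187 182 185 190 191 191 190 191 190 190 190 187 176 157 117  76
  62  66  70  71  75  83  87  86  94 121 149 157 143 121]
after  [114  96 117 155 175
[... 339 characters left out ...]
 70
  63  66  69  72  80  92  91  87  93 122 153 160 144 121]
after  [113  98 119 158 179 182 182 172 161 174 195 199 199 199 200 199 200 200
 199 199 199 198 198 198 198 197 197 197 194 181 147  96  74  74  81  98
 130 166 178 173 169 168 165 156 153 152 152 148 131 105]
0.037
before [106  93 111 148 171 175 175 166 140 116 122 150 174 181 182 183 180 183
 180 178 182 177 176 179 172 173 174 170 172 172 170 169 164 150 117  78
  64  65  69  71  79  86  88  87  95 117 150 165 162 146]
after  [112  98 116 156 181 184 183 174 158 162 175 174 176 177 176 180 175 174
 178 175 178 177 173 178 173 173 175 173 171 148 105  78  73  76  84 101
 134 165 177 173 171 176 181 181 174 153 127 115 117 126]
```

```bash
python3 -m crank '{"travel":[[0,0,0],[0,0,0],[0,0,0],[0,0,0],[0,0,0]],"turn":[[0,0,-2],[0,0,-4],[0,0,-5],[0,0,-5],[0,0,-5]],"gripper":[1,1,1,1,1]}'
cat > jaw.py <<'E'
from h import *
import sys
yj=np.radians(-10);ex=np.array([np.cos(yj),np.sin(yj)]);ey=np.array([-np.sin(yj),np.cos(yj)])
org=np.array([.502,.0035])-.066*ey
ys=np.arange(-.09,.035,.0005)
def edge(c,lo):
    r=[]
    for xo in(-.025,-.01,.01,.025):
        P=np.float32([proj(c,[*(org+xo*ex+y*ey),.038]) for y in ys])[:,None]
        a=cv2.remap(cv2.cvtColor(c[0],cv2.COLOR_BGR2Lab)[:,:,0],P[:,:,0],P[:,:,1],cv2.INTER_LINEAR).ravel().astype(float)
        i=[i for i in range(lo,len(a)-1) if a[i]<122<=a[i+1]][0]; r.append(ys[i]+.0005*(122-a[i])/(a[i+1]-a[i]))
    return np.mean(r)
e0=edge(load("scene0"),180)
for n in sys.argv[1:]: print(n,(e0-edge(load(n),155))*1000,"mm -> dtheta",(e0-edge(load(n),155))/.017)
E
python3 - <<'E'
from h import *
grab("scene","sc4");print(bot.observe()['moment'])
E
python3 jaw.py sc1 sc2 sc3 sc4
```

```text
clock: 12.7
position: [0.5024, 0.0037, 0.0977]
tool_rot: [3.14, -0.001, 1.177]
force: [5.5, -2.2, -4.5]
grip_width: 0.0132
finger_force: 78.6
[-0.57044218 -1.5677989   0.42606276]
sc1 -0.16428571428571404 mm -> dtheta -0.009663865546218472
sc2 21.577380952380974 mm -> dtheta 1.2692577030812335
sc3 22.739285714285735 mm -> dtheta 1.337605042016808
sc4 22.744047619047638 mm -> dtheta 1.3378851540616257
```

The jaw stopped moving while the torque rose, so the screw is home. I'll back the key off within its play and lift it out.

```bash
python3 -m crank '{"travel":[[0,0,0],[0,0,0],[0,0,0],[0,0,0],[0,0,0]],"turn":[[0,0,3],[0,0,6],[0,0,9],[0,0,9.9],[0,0,9.9]],"gripper":[1,1,1,1,1]}'
python3 -c "
from h import *;print(bot.observe()['moment'])"
python3 -m crank '{"travel":[[0,0,0.6],[0,0,1.5],[0,0,3],[0,0,5],[0,0,6.5]],"turn":[[0,0,0],[0,0,0],[0,0,0],[0,0,0],[0,0,0]],"gripper":[1,1,1,1,1]}'
python3 -m crank '{"travel":[[0,0,2],[0,0,4],[0,0,4],[0,0,4],[0,0,4]],"turn":[[0,0,0],[0,0,0],[0,0,0],[0,0,0],[0,0,0]],"gripper":[1,1,1,1,1]}'
python3 - <<'E'
from h import *
grab("scene","sc5");grab("wrist","w7");st=bot.observe();print(st['position'],st['tool_rot'])
for n,yaw in(("w3",2.937),("w7",st['tool_rot'][2])):
    c=load(n);hsv=cv2.cvtColor(c[0],cv2.COLOR_BGR2HSV)
    m=cv2.inRange(hsv,(0,90,15),(14,255,190)); m[:, :285]=0; m[:,365:]=0; m[:210]=0
    rows=[(v,np.flatnonzero(m[v])) for v in range(225,445)];rows=[(v,r[0],r[-1]) for v,r in rows if len(r)>8]
    z=.2004+.028
    f=lambda lo,hi:np.mean([onz(c,(a+b)/2,v,z) for v,a,b in rows if lo<v<hi],0)
    d=f(225,300)-f(400,445);print(n,rows[0],rows[-1],np.degrees(np.arctan2(d[1],d[0])-yaw))
E
python3 jaw.py sc5
```

```text
clock: 13.25
position: [0.5023, 0.0038, 0.0978]
tool_rot: [3.14, -0.001, 1.349]
force: [5.8, -0.9, -2.8]
grip_width: 0.0127
finger_force: 78.8
[-0.25688407 -1.49073797  0.01801373]
clock: 13.75
position: [0.5012, 0.0039, 0.1634]
tool_rot: [-3.141, 0.0, 1.349]
force: [0.0, -0.5, -2.6]
grip_width: 0.0126
finger_force: 79.0
clock: 14.25
position: [0.5009, 0.0037, 0.2015]
tool_rot: [-3.14, 0.0, 1.348]
force: [-0.1, -0.5, -2.8]
grip_width: 0.0128
finger_force: 79.1
[0.50101436 0.00377975 0.20155867] [-3.13994689e+00  3.96569510e-04  1.34839882e+00]
w3 (229, np.int64(311), np.int64(330)) (440, np.int64(315), np.int64(329)) -0.2855855298686854
w7 (229, np.int64(317), np.int64(332)) (440, np.int64(315), np.int64(329)) -0.006427981335866359
sc5 22.702380952380974 mm -> dtheta 1.335434173669469
```

```bash
python3 -m crank '{"travel":[[-0.5,3,0],[-1.2,7,0],[-2,12,0],[-2.8,17,0],[-3.6,22,0]],"turn":[[0,0,0],[0,0,0],[0,0,0],[0,0,0],[0,0,0]],"gripper":[1,1,1,1,1]}'
python3 -m crank '{"travel":[[-0.6,4,0],[-1,7,0],[-1.1,8,0],[-1.1,8,0],[-1.1,8,0]],"turn":[[0,0,0],[0,0,0],[0,0,0],[0,0,0],[0,0,0]],"gripper":[1,1,1,1,1]}'
```

```text
clock: 14.85
position: [0.465, 0.2236, 0.2019]
tool_rot: [-3.141, 0.0, 1.348]
force: [1.5, -0.8, -1.6]
grip_width: 0.0127
finger_force: 79.0
clock: 15.35
position: [0.455, 0.3007, 0.202]
tool_rot: [-3.141, 0.001, 1.348]
force: [0.8, -0.7, -3.8]
grip_width: 0.0126
finger_force: 79.0
```

Run:
```python
from h import *
t=grab("top","t2");s=grab("scene","sc6");p=bot.observe()["position"];print(p)
tip=p-[0,0,.0747]
out=[]
for c in(t,s):
    u,v=proj(c,[.454,.3035,.09]).astype(int)-[45,45];v=max(v,0); print(u,v,"tip exp",(proj(c,tip)-[u,v])*400/90,"collar",(proj(c,tip+[0,0,.0385])-[u,v])*400/90,"hole",(proj(c,[.4538,.3035,.047])-[u,v])*400/90); out.append(cv2.resize(c[0][v:v+90,u:u+90],(400,400),interpolation=2))
cv2.imwrite("pics/c6.png",np.hstack(out))
```

```text
[0.45526491 0.30034767 0.20223321]
154 237 tip exp [183.74290544 197.42160072] collar [158.69060306 195.69237654] hole [224.49702114 203.64777318]
245 76 tip exp [200.74864797 160.99479748] collar [198.99589242 113.75954052] hole [202.6615089  248.03236562]
```

View pics/c6.png

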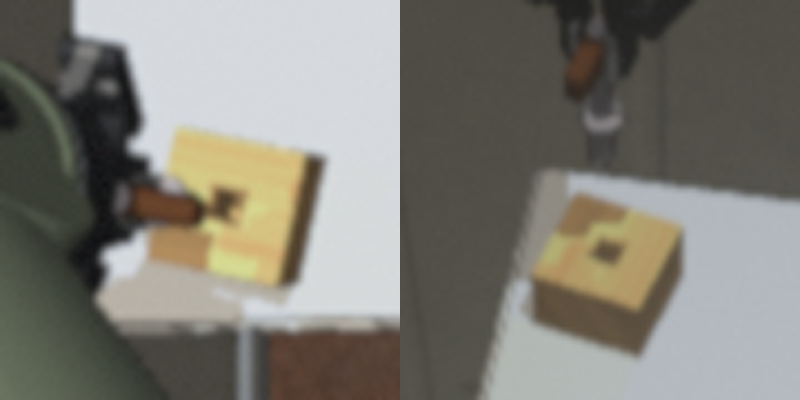

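The crop shows the key held upright. The stand's square hole is at (226,205) in the top view and (606,252) in the scene view, each within about 1 mm of the measured centre. I'll shift by (-1.6,+3.3) mm and lower.

```bash
python3 -m crank '{"travel":[[-0.16,0.33,-1.5],[-0.16,0.33,-3.5],[-0.16,0.33,-5.5],[-0.16,0.33,-7],[-0.16,0.33,-7.3]],"turn":[[0,0,0],[0,0,0],[0,0,0],[0,0,0],[0,0,0]],"gripper":[1,1,1,1,1]}'
python3 -m crank '{"travel":[[0,0,-0.4],[0,0,-0.8],[0,0,-1.2],[0,0,-1.6],[0,0,-1.6]],"turn":[[0,0,0],[0,0,0],[0,0,0],[0,0,0],[0,0,0]],"gripper":[1,1,1,1,1]}'
```

```text
clock: 15.95
position: [0.453, 0.3036, 0.1281]
tool_rot: [-3.14, 0.002, 1.347]
force: [1.2, -0.7, -2.4]
grip_width: 0.0123
finger_force: 78.9
clock: 16.45
position: [0.4533, 0.3051, 0.1132]
tool_rot: [3.142, 0.0, 1.348]
force: [1.1, 1.2, -3.4]
grip_width: 0.0128
finger_force: 78.9
```

```bash
python3 -m crank '{"travel":[[0.03,-0.12,-0.4],[0.03,-0.12,-0.9],[0.03,-0.12,-1.4],[0.03,-0.12,-1.8],[0.03,-0.12,-1.8]],"turn":[[0,0,0],[0,0,0],[0,0,0],[0,0,0],[0,0,0]],"gripper":[1,1,1,1,1]}'
python3 -m crank '{"travel":[[0,0,-0.3],[0,0,-0.6],[0,0,-0.8],[0,0,-0.9],[0,0,-0.9]],"turn":[[0,0,0],[0,0,0],[0,0,0],[0,0,0],[0,0,0]],"gripper":[1,1,1,1,1]}'
```

```text
clock: 16.95
position: [0.4532, 0.3038, 0.0948]
tool_rot: [-3.141, 0.001, 1.348]
force: [0.4, 0.0, -3.1]
grip_width: 0.0131
finger_force: 79.0
clock: 17.45
position: [0.4535, 0.3039, 0.0863]
tool_rot: [-3.141, 0.0, 1.348]
force: [0.5, 0.8, -2.7]
grip_width: 0.0128
finger_force: 79.0
```

```bash
python3 -m crank '{"travel":[[0,0,0],[0,0,0],[0,0,0],[0,0,0],[0,0,0]],"turn":[[0,0,0],[0,0,0],[0,0,0],[0,0,0],[0,0,0]],"gripper":[0.8,0.6,0.3,0,0]}'
python3 -m crank '{"travel":[[0,0,0],[0,0,1],[0,0,3],[0,0,5],[0,0,8]],"turn":[[0,0,0],[0,0,0],[0,0,0],[0,0,0],[0,0,0]],"gripper":[0,0,0,0,0]}'
python3 -m crank '{"travel":[[2,0,3],[5,-3,6],[8,-6,8],[10,-8,8],[10,-8,8]],"turn":[[0,0,0],[0,0,0],[0,0,0],[0,0,0],[0,0,0]],"gripper":[0,0,0,0,0]}'
python3 - <<'E'
from h import *
t=grab("top","t3");s=grab("scene","sc7")
out=[cv2.resize(s[0][v:v+90,u:u+90],(400,400),interpolation=2) for u,v in((245,76),(240,215))]
for c,u,v in((s,245,76),):
  for z in(.115,.05): print((proj(c,[.4538,.3035,z])-[u,v])*400/90)
cv2.imwrite("pics/c7.png",np.hstack(out))
E
python3 jaw.py sc7
```

```text
clock: 17.95
position: [0.4536, 0.304, 0.0865]
tool_rot: [3.142, -0.0, 1.348]
force: [-0.1, 0.8, -0.4]
grip_width: 0.0739
finger_force: 0.0
clock: 18.45
position: [0.453, 0.3036, 0.1671]
tool_rot: [-3.141, 0.001, 1.348]
force: [0.8, -0.3, -0.2]
grip_width: 0.0851
finger_force: 0.0
clock: 18.95
position: [0.5562, 0.2202, 0.2475]
tool_rot: [3.14, 0.0, 1.343]
force: [0.2, -0.9, -0.4]
grip_width: 0.0857
finger_force: 0.0
[199.75823101 171.37341739]
[202.53865773 244.78856959]
sc7 23.083333333333353 mm -> dtheta 1.3578431372549031
```

View pics/c7.png

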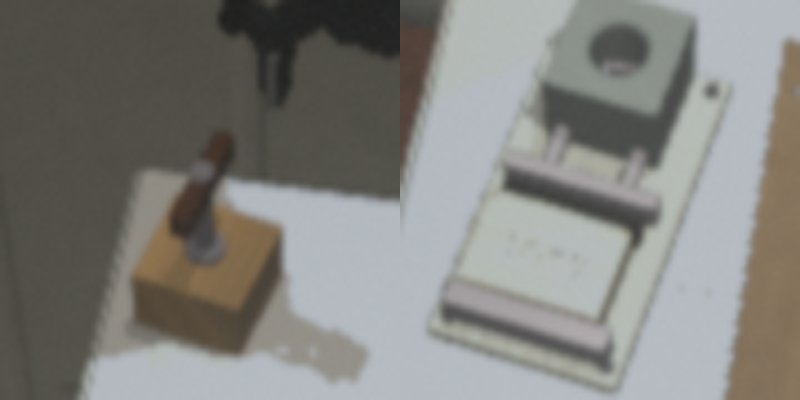

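The key stands seated in its stand, knob at (202,171) as expected and the collar on the block. The bar is clamped between the jaws.

```bash
python3 -c "
from workcell import bot;print(bot.job_done())"
```

```text
the job is handed in; nothing more can be done
None
```

The soap bar is clamped with the screw turned to its stop, the key is seated back in its stand and the bystanders were not touched; the job is handed in at about 19 s, with no verdict shown.

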